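# Park the pump heads of the washed jars

### The job

The three round pump jars are washed and empty and go into storage: press their pump heads down with the fingertips, gently and all the way, so that they stay down, first the smallest jar, then the middle-sized one, then the tallest. Leave the square jar's pump up, since that jar stays in use. Only press: do not lift, tip or shift any jar, and do not disturb the other things on the counter.

Things in the scene. Friction and masses are not known exactly. Their poses are not given: they have to be found in the camera images.
- jar_small: The smallest round jar, shortest of all: an empty, slightly grey see-through plastic jar, 76 mm across, 85 mm tall without the pump, loose, 0.4 to 0.8 kg with its pump, with a white screw cap 54 mm across and 16 mm thick and a white pump. Its origin is the centre of its underside; z is up. With the pump fully up the top of the pump head is 155 mm above the origin. It stands on a thin fixed black rubber mat (4 mm thick).
- head_small (a point): Centre of the flat top of the pump head of the smallest round jar. The head is a white disc 36 mm across and 14 mm thick, with a thin spout that sticks out 56 mm to the side (the jar's -x axis). The head sits on the pump stem on a stiff spring of about 2 N/mm (up to 10 mm), so it gives some 2 mm before the stem moves, and gives softly at the bottom of the stroke. The point goes down with the head.
- pump_small (a joint): How far the pump stem of the smallest round jar is pushed down, in m: 0 fully up, 0.026 fully down. It slides straight down into the jar's cap against a steady friction of about 4 N (a push of 5 N moves it), has no return spring and stays where it is left. At the start it is up, or up to 4 mm down.
- jar_medium: The middle-sized round jar, as tall as the square jar: an empty, slightly grey see-through plastic jar, 84 mm across, 120 mm tall without the pump, loose, 0.4 to 0.8 kg with its pump, with a white screw cap 54 mm across and 16 mm thick and a white pump. Its origin is the centre of its underside; z is up. With the pump fully up the top of the pump head is 190 mm above the origin. It stands on a thin fixed black rubber mat (4 mm thick).
- head_medium (a point): Centre of the flat top of the pump head of the middle-sized round jar. The head is a white disc 36 mm across and 14 mm thick, with a thin spout that sticks out 56 mm to the side (the jar's -x axis). The head sits on the pump stem on a stiff spring of about 2 N/mm (up to 10 mm), so it gives some 2 mm before the stem moves, and gives softly at the bottom of the stroke. The point goes down with the head.
- pump_medium (a joint): How far the pump stem of the middle-sized round jar is pushed down, in m: 0 fully up, 0.026 fully down. It slides straight down into the jar's cap against a steady friction of about 4 N (a push of 5 N moves it), has no return spring and stays where it is left. At the start it is up, or up to 4 mm down.
- jar_tall: The tallest round jar, tallest of all: an empty, slightly grey see-through plastic jar, 92 mm across, 155 mm tall without the pump, loose, 0.4 to 0.8 kg with its pump, with a white screw cap 54 mm across and 16 mm thick and a white pump. Its origin is the centre of its underside; z is up. With the pump fully up the top of the pump head is 225 mm above the origin. It stands on a thin fixed black rubber mat (4 mm thick).
- head_tall (a point): Centre of the flat top of the pump head of the tallest round jar. The head is a white disc 36 mm across and 14 mm thick, with a thin spout that sticks out 56 mm to the side (the jar's -x axis). The head sits on the pump stem on a stiff spring of about 2 N/mm (up to 10 mm), so it gives some 2 mm before the stem moves, and gives softly at the bottom of the stroke. The point goes down with the head.
- pump_tall (a joint): How far the pump stem of the tallest round jar is pushed down, in m: 0 fully up, 0.026 fully down. It slides straight down into the jar's cap against a steady friction of about 4 N (a push of 5 N moves it), has no return spring and stays where it is left. At the start it is up, or up to 4 mm down.
- jar_square: The only square jar, as tall as the middle round jar: an empty, slightly grey see-through plastic jar, 80 by 80 mm, 120 mm tall without the pump, loose, 0.4 to 0.8 kg with its pump, with a white screw cap 54 mm across and 16 mm thick and a white pump. Its origin is the centre of its underside; z is up. With the pump fully up the top of the pump head is 190 mm above the origin. It stands on a thin fixed black rubber mat (4 mm thick).
- head_square (a point): Centre of the flat top of the pump head of the only square jar. The head is a white disc 36 mm across and 14 mm thick, with a thin spout that sticks out 56 mm to the side (the jar's -x axis). The head sits on the pump stem on a stiff spring of about 2 N/mm (up to 10 mm), so it gives some 2 mm before the stem moves, and gives softly at the bottom of the stroke. The point goes down with the head.
- pump_square (a joint): How far the pump stem of the only square jar is pushed down, in m: 0 fully up, 0.026 fully down. It slides straight down into the jar's cap against a steady friction of about 4 N (a push of 5 N moves it), has no return spring and stays where it is left. At the start it is up, or up to 4 mm down.
- shaker: Bystander, loose: steel spice shaker, 38 mm across, 60 mm tall, among the jars. Origin at the centre of its underside.
- cup: Bystander, loose: small open aluminium measuring cup, 38 mm across, 45 mm tall, among the jars. Origin at the centre of its underside.
- weight: Bystander, loose: small dark steel tamper standing on its face, knob up, 38 mm across, 40 mm tall, among the jars. Origin at the centre of its underside.
- tumbler: Bystander, loose: glass tumbler, 72 mm across, 110 mm tall, on the bare counter behind the jars. Origin at the centre of its underside.
- canister: Bystander, loose: grey canister with steel lid, 72 mm across, 100 mm tall, on the bare counter behind the jars. Origin at the centre of its underside.
- spoon: Bystander, loose: steel spoon, 190 mm long, lying on the counter on the robot's side of the jars. Origin at the centre of its underside.
Things that resemble listed ones, but are neither listed nor needed, are in the scene too. Leave any yellow look-alike of the jar_small alone.

How it is judged:
On the way, in this order (a step that is already met when the one before it is completed fails the run):
1. the smallest round jar's pump is down (18 mm or more of its 26 mm), the other three are up (value of joint pump_small above 0.018 m and value of joint each of pump_medium, pump_tall, pump_square below 0.01 m), for 0.1 s.
2. then the middle round jar's pump is down as well, the tallest's and the square's still up (value of joint each of pump_small, pump_medium above 0.018 m and value of joint each of pump_tall, pump_square below 0.01 m), for 0.1 s.
3. then the tallest round jar's pump is down as well, the square's still up (value of joint each of pump_small, pump_medium, pump_tall above 0.018 m and value of joint pump_square below 0.01 m), for 0.1 s.
At the end, for the whole second after the job is handed in: Round jars' pumps down (18 mm or more of 26), pressed smallest, middle, tallest; square jar's pump up (under 10 mm down); jars upright (0.1 rad), at rest, within 25 mm of their starts; other things within 30 mm of theirs (all of step 3 and angle between each of jar_small, jar_medium, jar_tall, jar_square's own z axis and vertical below 0.1 rad and distance of each of jar_small, jar_medium, jar_tall, jar_square from where it was at the start of the episode below 0.025 m and linear speed of each of jar_small, jar_medium, jar_tall, jar_square below 0.02 m/s and distance of each of shaker, cup, weight, tumbler, canister, spoon from where it was at the start of the episode below 0.03 m); the robot touches nothing.
It fails at once if the square jar's pump is pressed (value of joint pump_square above 0.01 m).
It fails at once if a larger round jar's pump is pressed before the next smaller one is down ((value of joint pump_medium above 0.01 m and value of joint pump_small below 0.018 m) or (value of joint pump_tall above 0.01 m and value of joint pump_medium below 0.018 m)).
It fails at once if a jar is lifted (12 mm), shifted (25 mm) or tipped (0.2 rad) (height (world z) of any of jar_small, jar_medium, jar_tall, jar_square above 0.016 m or distance of any of jar_small, jar_medium, jar_tall, jar_square from where it was at the start of the episode above 0.025 m or angle between any of jar_small, jar_medium, jar_tall, jar_square's own z axis and vertical above 0.2 rad).
It fails at once if a jar or its pump is pressed hard (over 30 N) (contact force between any of jar_small, jar_medium, jar_tall, jar_square and the arm above 30 N or contact force between any of jar_small, jar_medium, jar_tall, jar_square and the fingers above 30 N).
It fails at once if a bystander is moved by more than 30 mm (distance of any of shaker, cup, weight, tumbler, canister, spoon from where it was at the start of the episode above 0.03 m).
It also fails if it takes over 54 s, if anything falls off the work surface, if the arm or the gripper's body presses on something with over 40 N, if the wrist force passes 120 N, or if a joint passes its speed limit or range.

### The arm

A 6-joint arm with a two-finger parallel gripper is mounted at the origin on the work surface. World frame = base frame: x ahead of the robot, y to its left, z up, the work surface at z = 0. Lengths are in m, angles in rad, forces in N, time in s.
With the tool pointing down it reaches from about 0.425 to 0.95 m from the base axis. Payload 3.5 kg.
Tool frame: the origin (TCP) lies at the very end of the fingers, on their centre line; the grasp point (between the pads) lies 19 mm behind it; z points along the fingers, y is the direction in which the jaws open and shut (so a half turn about z gives the same grasp; the last joint's range is limited). The gripper opens to 85 mm and grips with 20 to 120 N. Pads are 22 mm wide; open, the fingers measure 114 mm over their backs; the gripper's body (76 mm by 85 mm) begins 54 mm behind the grasp point. The pads swing forward as they close: fully open they stand 13 mm farther back than shut.
Start: joints at [-1.42, 0.286, 1.577, -0, 1.279, -0.15], TCP at [0.2, -0.645, 0.231] pointing down, gripper open.
Joint ranges: [-2.77, 2.77], [-0.9, 2.22], [0.21, 2.48], [-1.53, 4.67], [0.24, 2.81], [-2.84, 2.84]. Speed limits (rad/s): [2.79, 2.79, 3.14, 3.14, 3.14, 3.14].

### API

Orientations are given as a unit quaternion [x, y, z, w].
In Python, from plant import ctrl, imaging gives the robot as it stands.
- The arm moves only by the shell command python3 -m creep 'ROWS' [OPENING] [FORCE]. ROWS is JSON, one flat list of numbers, 4 for each row, row after row: the shift along the tool's x, y, z in units of 25 mm (1.0 is 25 mm), then the turn about the tool's z in units of 5 degrees (1.0 is 5 degrees). A call has 1 to 20 rows; each row is the pose to reach, as a shift and turn from the pose commanded when the call began, along the tool's axes at that moment; what a row does not reach only later rows make up. A row lasts 1/12 s, in which the tool goes at most 41.7 mm and 7.16 degrees, less where a joint would pass 70% of its speed; a pose out of reach is approached as far as the arm can. A call with a gripper value outside its range is refused whole. OPENING is the closure in counts, from 0 (fully open) to 255 (shut), set as the call begins (- or left out, the last holds). The fingers move at their own pace and stop on an object; FORCE is the grip in N (left out, the last holds). Time passes only in rows, so rows that repeat a pose let the fingers close. It gives the time, the measured TCP pose, the force and the opening at its end, in the units of the state.
- ctrl.get_state(): the state, without advancing time (a new reading comes with each control period).
- imaging.read_camera(name): name is "side" or "top"; returns the picture (480x640x3 uint8, red, green, blue); there is no depth.
- imaging.camera_info(name): a dict with "intrinsics" (3x3 intrinsics, pixels), "origin" and "attitude" of the camera in the world. Camera axes: x right, y down, z forward; pixel columns grow to the right and rows downward; lengths in m; the calibration is good to about 2 mm. A picture is of the moment at which its call begins. camera_info takes no time and is no camera call.
- ctrl.sign_off(): hands the job in, once; it reports no verdict.
Trained networks look in the newest picture that a camera, given by its name, has taken for a name from the list of things; names that differ only in an ending like _2 or _b are one class to them, and where a whole thing is asked for, a point or a joint stands for the part that bears it (a point fixed in the world has none). Each returns a list of dicts, best first, with "p" (0 to 1); they miss things now and then, are a little off and sometimes report something else, mostly with a low value. They report only what shows in the picture. A call takes as long as a camera call. They do not tell look-alikes from the thing itself.
- imaging.silhouettes(camera, name): "mask" (480x640 bool, what is visible of it) and "uv" ([column, row] in pixels, amid what is visible of it).
The state is a dict: "time": time; "qpos": joint angles; "dq": joint speeds; "joint_efforts": joint torques, N m; "eef_pos": TCP position; "tcp_rot": TCP orientation; "contact_force": force on the tool from outside, world axes, zero at the start; "wrist_torque": the same for the moment, N m; "opening": opening from 0.0 (shut) to 1.0 (fully open).
Only numpy, scipy, OpenCV 4.12 (cv2) and the standard library are available. Lean on these libraries where they do the work, as an engineer would, in place of code of your own. Each camera call takes 0.05 s, during which the arm holds its last target.

## Working session

There is one attempt and no reset: what is moved stays moved. The work goes in short steps, Python scripts to look and compute and a shell command to move; the robot and the scene stay as the last step left them, time stands still between calls to the robot, and variables do not carry over. Pictures are saved under pics/ and viewed, and the job is handed in when it is done.

```bash
ls; mkdir -p pics; python3 - <<'E'
from plant import ctrl, imaging
import cv2
for n in ("side","top"):
    im=imaging.read_camera(n); cv2.imwrite(f"pics/{n}0.png",im[:,:,::-1])
    print(n,imaging.camera_info(n))
print(ctrl.get_state())
E
```

```text
pics
side {'intrinsics': array([[521.42915614,   0.        , 319.30717793],
       [  0.        , 521.42915614, 234.71499021],
       [  0.        ,   0.        ,   1.        ]]), 'origin': array([0.36731638, 0.75523864, 0.81779282]), 'attitude': array([-0.10092099,  0.90545865, -0.40899399,  0.0518026 ])}
top {'intrinsics': array([[589.11368702,   0.        , 325.58339753],
       [  0.        , 589.11368702, 237.84667958],
       [  0.        ,   0.        ,   1.        ]]), 'origin': array([0.44594121, 0.02291015, 1.27630731]), 'attitude': array([-0.69915421,  0.71355289, -0.02233841,  0.03907242])}
{'time': 0.1, 'qpos': array([-1.41998284e+00,  2.87131175e-01,  1.57805522e+00, -5.40661644e-06,
        1.27858407e+00, -1.49975797e-01]), 'dq': array([ 2.70752209e-03, -1.61284266e-03, -1.35744092e-03,  3.44506328e-04,
        8.42023888e-04,  4.16459530e-05]), 'joint_efforts': array([ 9.26546927e-04, -4.07294655e+01, -2.93697488e+01, -1.46601615e-04,
        3.42004590e-03,  3.32817997e-06]), 'eef_pos': array([ 0.19993643, -0.6440809 ,  0.23003609]), 'tcp_rot': array([ 9.88711323e-01,  1.49829015e-01, -3.04394397e-06, -1.08890347e-03]), 'contact_force': array([-0.52650861,  0.47591889, -0.10519762]), 'wrist_torque': array([-0.01911078,  0.05728957,  0.01780781]), 'opening': 1.0006274116950116}
```

View pics/side0.png

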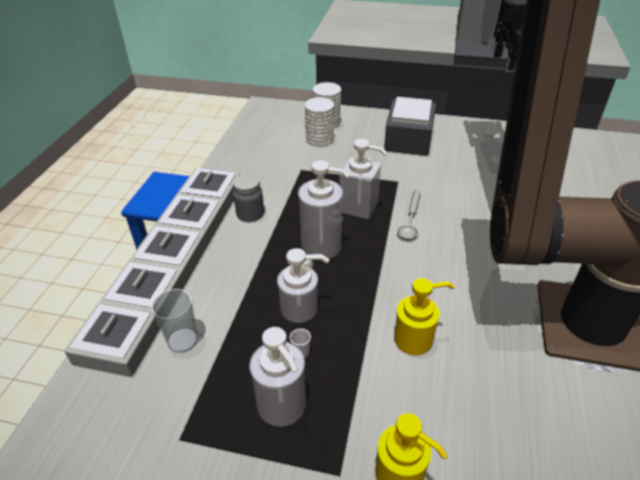

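View pics/top0.png

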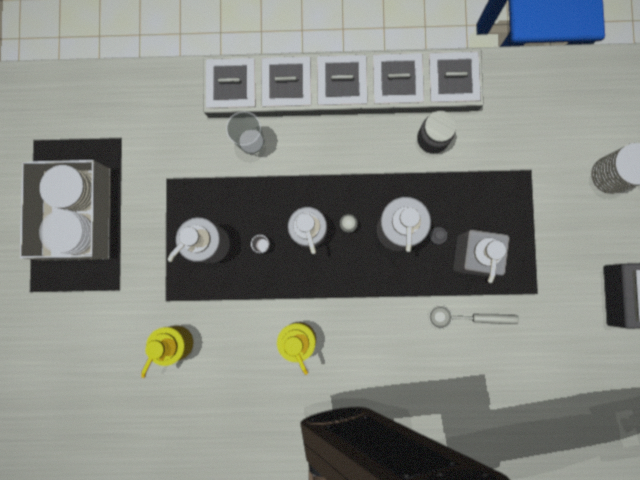

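The candidates in the top picture are:
- white round jars with heads at (189,237), (306,223) and (408,217)
- the square jar with its head at (490,251)
- yellow look-alikes at (160,347) and (296,344), which I'll leave alone

In the side picture the white heads are at (274,340), (297,258), (320,170) and (361,147). By size the order looks like small (306,223), medium (189,237), tall (408,217). I'll check that by measuring heights.

```bash
cat > h.py <<'E'
import numpy as np, cv2
from scipy.spatial.transform import Rotation as R
from plant import ctrl, imaging
def cam(n):
    c=imaging.camera_info(n); return c["intrinsics"],c["origin"],R.from_quat(c["attitude"]).as_matrix()
def ray(n,uv):
    K,o,A=cam(n); d=A@np.linalg.solve(K,[uv[0],uv[1],1.]); return o,d/np.linalg.norm(d)
def proj(n,p):
    K,o,A=cam(n); q=K@(A.T@(np.asarray(p)-o)); return q[:2]/q[2]
def tri(a,b):
    o1,d1=ray("top",a);o2,d2=ray("side",b)
    s=np.linalg.lstsq(np.c_[d1,-d2],o2-o1,rcond=None)[0]
    p1=o1+s[0]*d1;p2=o2+s[1]*d2
    return (p1+p2)/2,np.linalg.norm(p1-p2)
def onplane(n,uv,z):
    o,d=ray(n,uv); return o+d*(z-o[2])/d[2]
E
python3 - <<'E'
from h import *
print(R.from_matrix(cam("top")[2]).as_matrix().round(2))
for n in ("top","side"):
    im=imaging.read_camera(n)
    for t in ("jar_small","head_small","jar_medium","jar_tall","jar_square","head_tall","head_medium","head_square","shaker","cup","weight"):
        for d in imaging.silhouettes(n,t):
            ys,xs=np.where(d["mask"]); print(n,t,round(d["p"],2),np.round(d["uv"]),xs.min(),xs.max(),ys.min(),ys.max())
for a,b in (((189,237),(274,338)),((306,223),(297,257)),((408,217),(320,168)),((490,251),(361,146))):
    print(*tri(a,b))
im=cv2.imread("pics/top0.png")[180:310,150:550]; cv2.imwrite("pics/c1.png",cv2.resize(im,None,fx=2,fy=2,interpolation=2))
im=cv2.imread("pics/side0.png")[130:430,200:440]; cv2.imwrite("pics/c2.png",cv2.resize(im,None,fx=2,fy=2,interpolation=2))
E
```

```text
[[-0.02 -1.    0.09]
 [-1.    0.02  0.02]
 [-0.02 -0.09 -1.  ]]
top jar_small 0.91 [170. 348.] 141 193 325 377
top jar_small 0.67 [302. 342.] 277 315 322 373
top jar_small 0.6 [307. 228.] 288 326 207 252
top jar_small 0.47 [454. 318.] 428 519 305 329
top head_small 0.93 [309. 225.] 296 314 213 251
top head_small 0.75 [153. 354.] 141 164 340 377
top head_small 0.67 [346. 221.] 340 356 214 232
top head_small 0.59 [295. 348.] 284 307 336 373
top head_small 0.49 [494. 249.] 486 505 241 281
top jar_medium 0.73 [199. 240.] 169 229 218 263
top jar_medium 0.69 [409. 219.] 399 419 208 250
top jar_medium 0.57 [481. 250.] 454 508 231 279
top jar_tall 0.76 [403. 225.] 377 430 197 250
top jar_square 0.89 [480. 251.] 453 508 230 281
top head_tall 0.96 [412. 224.] 399 419 208 250
top head_tall 0.36 [348. 222.] 340 357 214 232
top head_medium 0.92 [184. 236.] 168 199 226 260
top head_square 0.67 [495. 255.] 486 505 240 281
top head_square 0.58 [494. 251.] 485 505 240 280
top shaker 0.84 [346. 221.] 340 356 214 232
top shaker 0.68 [308. 222.] 295 314 213 251
top cup 0.7 [261. 241.] 250 268 235 252
to
[... 627 characters left out ...]
 jar_square 0.53 [363. 148.] 353 386 139 155
side head_tall 0.92 [322. 167.] 312 347 160 178
side head_tall 0.71 [304. 340.] 290 310 329 355
side head_tall 0.34 [295. 288.] 278 327 248 321
side head_medium 0.77 [276. 344.] 263 296 327 370
side head_square 0.78 [363. 148.] 354 386 139 155
side head_square 0.43 [174. 317.] 151 197 289 352
side shaker 0.42 [308. 263.] 304 313 259 267
side cup 0.73 [360. 183.] 340 386 139 218
side cup 0.69 [302. 338.] 290 310 329 355
[0.54822243 0.30219223 0.18988317] 0.0006928511112111154
[0.5730544  0.08567582 0.14943525] 0.0016801589300037786
[ 0.57154143 -0.10173968  0.2233023 ] 0.001492980082376142
[ 0.51059245 -0.25323769  0.19108542] 0.0010610510455386904
```

View pics/c1.png

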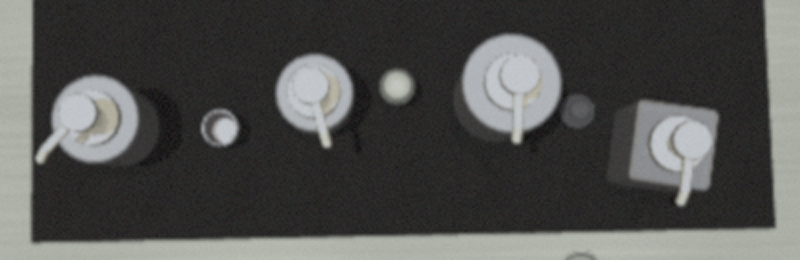

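View pics/c2.png

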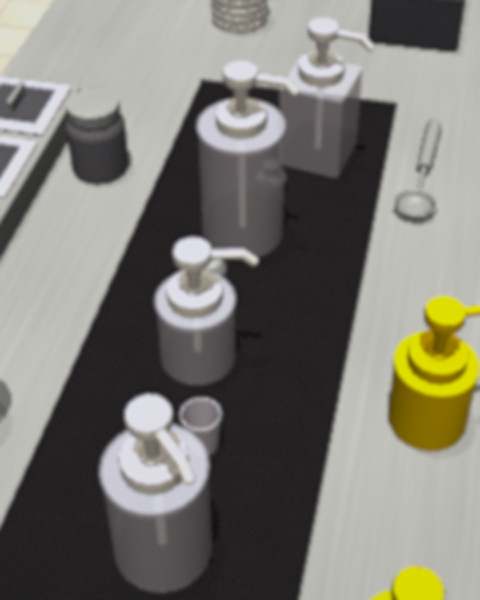

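The crops confirm the choice. Triangulated head heights are 0.149 for the middle jar (small), 0.190 for the left jar (medium) and 0.223 for the third (tall). The square jar is at far right. Next I'll refine the targets and work out the first move.

```bash
cat >> h.py <<'E'
T={}
for k,a,b,z in (("medium",(189,235.5),(274,335),.191),("small",(305.3,223),(296,254),.156),("tall",(410,217.5),(320,166),.226)):
    T[k]=(onplane("top",a,z),onplane("side",b,z),tri(a,b)[0])
def rows(p):
    s=ctrl.get_state(); return R.from_quat(s["tcp_rot"]).inv().apply(np.asarray(p)-s["eef_pos"])/.025
E
python3 - <<'E'
from h import *
for k in T: print(k,np.round(T[k],4).tolist())
p=T["small"][0]; print(rows([p[0],p[1],.30]), rows([.2,-.645,.30]))
E
```

```text
medium [[0.5506, 0.3018, 0.191], [0.5499, 0.2977, 0.191], [0.5495, 0.3006, 0.1949]]
small [[0.5732, 0.0868, 0.156], [0.574, 0.0849, 0.156], [0.5732, 0.0867, 0.1579]]
tall [[0.571, -0.1048, 0.226], [0.5715, -0.1049, 0.226], [0.5712, -0.1048, 0.226]]
[ 22.92562791 -23.52158597  -2.74618302] [-0.00455305  0.01311179 -2.74782899]
```

```bash
python3 -m creep '[0,0,-1.5,0, 0,0,-2.8,0, 2,-2,-2.8,0, 3.1,-3.2,-2.8,0, 4.2,-4.3,-2.8,0, 5.3,-5.4,-2.8,0, 6.4,-6.5,-2.8,0, 7.5,-7.6,-2.8,0, 8.5,-8.7,-2.8,0, 9.5,-9.8,-2.8,0, 10.5,-10.8,-2.8,0, 11.5,-11.8,-2.8,0]' 255 20; python3 - <<'E'
from h import *
p=T["small"][0]; print(rows([p[0],p[1],.30]), rows([p[0],p[1],.18]))
E
```

```text
time: 2.3
eef_pos: [0.3877, -0.2754, 0.3017]
tcp_rot: [0.989, 0.15, 0.0, 0.0]
contact_force: [0.6, -0.2, 0.2]
opening: -0.002
[ 11.37907743 -11.63950193   0.06786509] [ 11.37565523 -11.6426373    4.86786285]
```

```bash
python3 -m creep '[1.1,-1.1,0,0, 2.2,-2.2,0,0, 3.3,-3.3,0,0, 4.4,-4.5,0,0, 5.5,-5.6,0,0, 6.6,-6.8,0,0, 7.7,-7.9,0,0, 8.8,-9,0,0, 9.9,-10.1,0,0, 10.8,-11,0,0, 11.4,-11.6,0,0, 11.4,-11.6,0,0, 11.4,-11.6,1,0, 11.4,-11.6,2,0, 11.4,-11.6,3,0, 11.4,-11.6,4,0, 11.4,-11.6,4.6,0, 11.4,-11.6,4.6,0, 11.4,-11.6,4.6,0]'; python3 - <<'E'
from h import *
p=T["small"][0]; print(rows([p[0],p[1],.156]), ctrl.get_state()["contact_force"])
for n in ("side","top"):
    im=imaging.read_camera(n)[:,:,::-1]
    c=im[190:340,200:400] if n=="side" else im[150:300,200:400]
    cv2.imwrite(f"pics/{n}1.png",cv2.resize(c,None,fx=3,fy=3))
E
```

```text
time: 3.88
eef_pos: [0.5728, 0.0831, 0.1857]
tcp_rot: [0.989, 0.15, -0.001, -0.0]
contact_force: [-0.4, -0.3, 0.4]
opening: -0.002
[ 0.0582637  -0.13675122  1.18845461] [-0.42273327 -0.33539856  0.41559184]
```

View pics/side1.png

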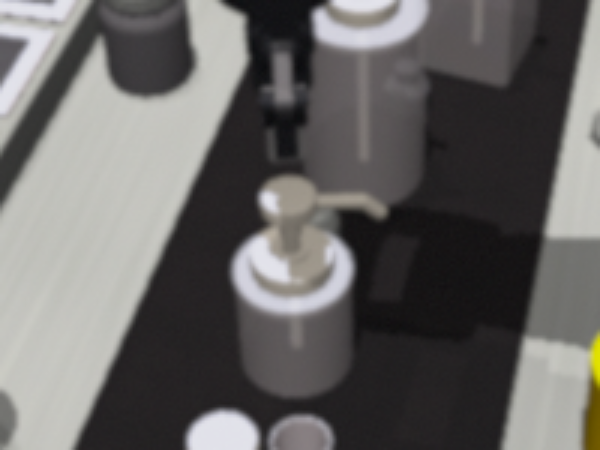

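View pics/top1.png

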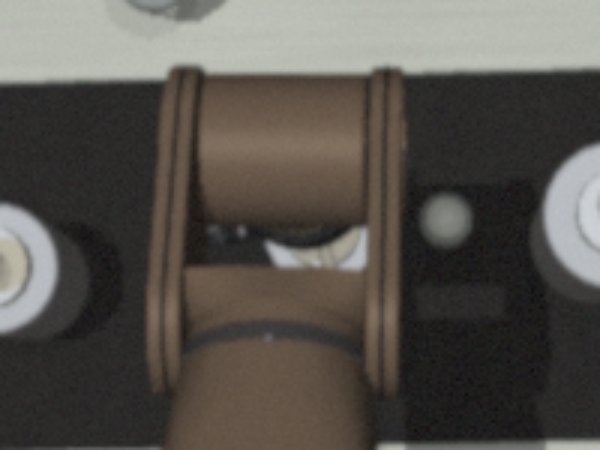

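In the side crop the shut tip at (285,165) hangs right over the small head at (288,190). Now pressing slowly.

```bash
python3 -m creep '[0,-0.1,0.3,0, 0,-0.1,0.6,0, 0,-0.1,0.8,0, 0,-0.1,0.9,0, 0,-0.1,1,0, 0,-0.1,1.1,0, 0,-0.1,1.2,0, 0,-0.1,1.3,0, 0,-0.1,1.4,0, 0,-0.1,1.4,0, 0,-0.1,1.4,0]'
```

```text
time: 4.9
eef_pos: [0.573, 0.0861, 0.1518]
tcp_rot: [0.989, 0.15, 0.0, 0.0]
contact_force: [-0.8, 0.3, 1.6]
opening: -0.001
```

```bash
python3 -m creep '[0,0,0.1,0, 0,0,0.2,0, 0,0,0.3,0, 0,0,0.4,0, 0,0,0.5,0, 0,0,0.6,0, 0,0,0.65,0, 0,0,0.7,0, 0,0,0.7,0, 0,0,0.7,0]'
```

```text
time: 5.73
eef_pos: [0.5729, 0.0861, 0.1338]
tcp_rot: [0.989, 0.15, 0.0, 0.0]
contact_force: [-0.5, 0.2, 2.2]
opening: 0.002
```

```bash
python3 -m creep '[0,0,0.1,0, 0,0,0.15,0, 0,0,0.2,0, 0,0,0.2,0]';python3 -m creep '[0,0,0.05,0, 0,0,0.1,0, 0,0,0.1,0]'
```

```text
time: 6.07
eef_pos: [0.5731, 0.0861, 0.1294]
tcp_rot: [0.989, 0.15, 0.0, 0.0]
contact_force: [-0.8, 0.2, 6.9]
opening: -0.002
time: 6.32
eef_pos: [0.5732, 0.0861, 0.1278]
tcp_rot: [0.989, 0.15, 0.0, 0.0]
contact_force: [-2.1, -0.1, 9.5]
opening: -0.0
```

The force is climbing at the expected bottom (0.133 less spring give), so the small pump is down. Retracting.

```bash
python3 -m creep '[0,0,-0.2,0, 0,0,-0.6,0, 0,0,-1.5,0, 0,0,-2.8,0, 0,0,-4,0, 0,0,-5,0, 0,0,-5,0]'; python3 - <<'E'
from h import *
for n in ("side",):
    im=imaging.read_camera(n)[:,:,::-1]
    c=im[190:440,200:400]
    cv2.imwrite(f"pics/{n}2.png",cv2.resize(c,None,fx=2.4,fy=2.4))
print(rows([.5502,.3008,.215]))
E
```

```text
time: 6.9
eef_pos: [0.5753, 0.0861, 0.2578]
tcp_rot: [0.989, 0.15, 0.005, 0.001]
contact_force: [0.5, -0.5, -0.2]
opening: 0.001
[ 1.62001021 -8.49125735  1.5833184 ]
```

View pics/side2.png

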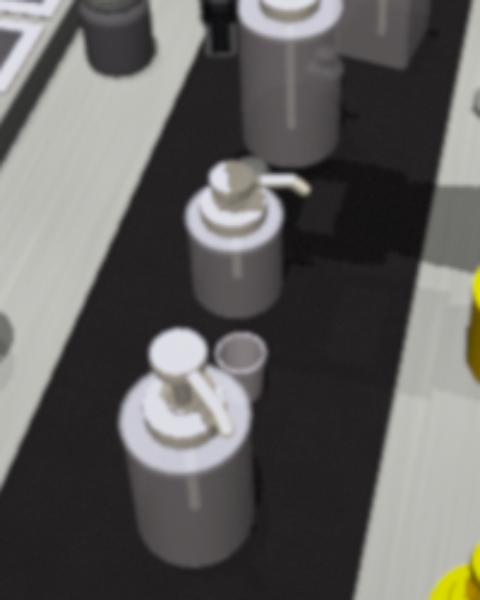

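In the side crop, the small head at (234,180) now sits just above its cap and the jar is upright. On to the medium jar.

```bash
python3 -m creep '[0.2,-1.2,0,0, 0.4,-2.4,0,0, 0.7,-3.6,0,0, 0.9,-4.8,0,0, 1.2,-6,0,0, 1.4,-7.2,0,0, 1.65,-8.3,0,0, 1.65,-8.5,0,0, 1.65,-8.5,0,0, 1.65,-8.5,0,0, 1.65,-8.5,0.8,0, 1.65,-8.5,1.4,0, 1.65,-8.5,1.4,0, 1.65,-8.5,1.4,0]'; python3 - <<'E'
from h import *
im=imaging.read_camera("side")[:,:,::-1]
c=im[240:440,180:380]
cv2.imwrite("pics/side3.png",cv2.resize(c,None,fx=3,fy=3))
print(rows([.5502,.3008,.191]))
E
```

```text
time: 8.12
eef_pos: [0.5488, 0.2996, 0.2148]
tcp_rot: [0.989, 0.149, -0.002, 0.0]
contact_force: [-0.6, 0.5, 0.4]
opening: 0.0
[ 0.03845899 -0.01931101  1.0106886 ]
```

View pics/side3.png

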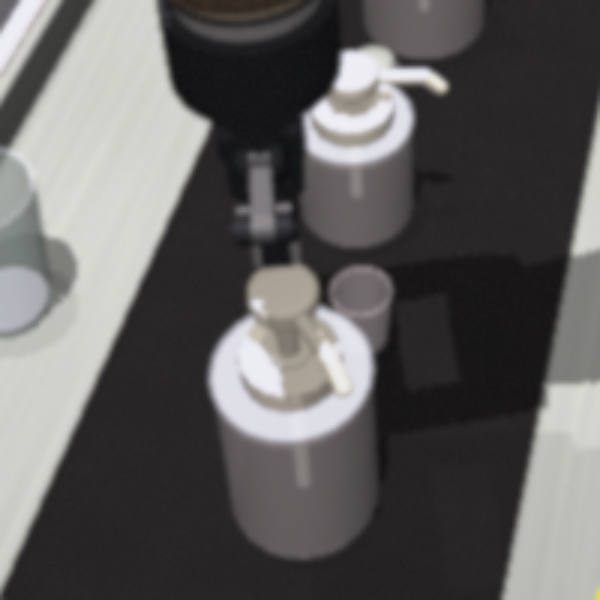

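The tip at crop (277,255) is over the medium head at (283,287).

```bash
python3 -m creep '[0,0,0.3,0, 0,0,0.5,0, 0,0,0.7,0, 0,0,0.8,0, 0,0,0.9,0, 0,0,1,0, 0,0,1.1,0, 0,0,1.2,0, 0,0,1.2,0, 0,0,1.2,0]'; python3 -m creep '[0,0,0.1,0, 0,0,0.2,0, 0,0,0.3,0, 0,0,0.4,0, 0,0,0.5,0, 0,0,0.55,0, 0,0,0.6,0, 0,0,0.6,0]'
```

```text
time: 9.0
eef_pos: [0.5493, 0.3013, 0.1867]
tcp_rot: [0.989, 0.15, 0.0, -0.0]
contact_force: [-1.5, -0.7, 3.7]
opening: 0.003
time: 9.67
eef_pos: [0.5492, 0.3013, 0.1709]
tcp_rot: [0.989, 0.15, -0.0, -0.0]
contact_force: [-1.3, -0.5, 2.7]
opening: -0.003
```

```bash
python3 -m creep '[0,0,0.1,0, 0,0,0.15,0, 0,0,0.2,0, 0,0,0.2,0]'; python3 -m creep '[0,0,0.08,0, 0,0,0.12,0, 0,0,0.12,0]'
```

```text
time: 10.0
eef_pos: [0.5492, 0.3013, 0.1661]
tcp_rot: [0.989, 0.15, 0.0, -0.0]
contact_force: [-1.3, -0.7, 4.9]
opening: 0.003
time: 10.25
eef_pos: [0.5494, 0.3014, 0.1642]
tcp_rot: [0.989, 0.15, 0.0, -0.0]
contact_force: [-2.4, -1.2, 7.8]
opening: 0.0
```

Bottomed out as expected (0.168 less give). Retracting.

```bash
python3 -m creep '[0,0,-0.2,0, 0,0,-0.6,0, 0,0,-1.5,0, 0,0,-2.8,0, 0,0,-4,0, 0,0,-5,0, 0,0,-5,0, 0,0,-5,0]'; python3 - <<'E'
from h import *
im=imaging.read_camera("side")[:,:,::-1]
c=im[140:440,200:400]
cv2.imwrite("pics/side4.png",cv2.resize(c,None,fx=2,fy=2))
print(rows([.5712,-.1048,.25]))
E
```

```text
time: 10.92
eef_pos: [0.55, 0.3015, 0.2904]
tcp_rot: [0.989, 0.15, 0.002, -0.0]
contact_force: [-0.3, 0.6, -0.1]
opening: 0.001
[-3.9667707  15.77266859  1.51952943]
```

View pics/side4.png

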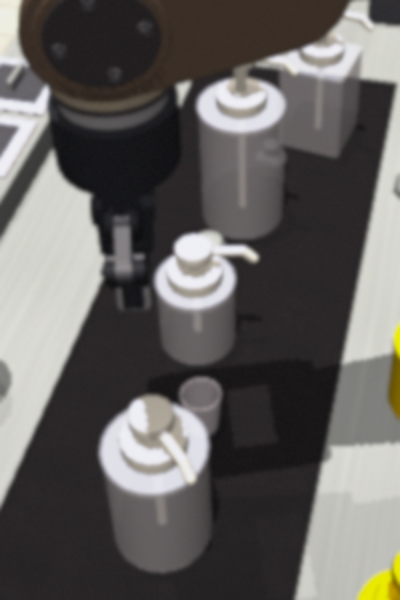

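The small head at (195,252) and the medium head at (151,417) are both down, and both jars are upright. On to the tall jar.

```bash
python3 -m creep '[-0.3,1.2,0,0, -0.6,2.4,0,0, -0.9,3.6,0,0, -1.2,4.8,0,0, -1.5,6,0,0, -1.8,7.2,0,0, -2.1,8.4,0,0, -2.4,9.6,0,0, -2.7,10.8,0,0, -3,12,0,0, -3.3,13.2,0,0, -3.6,14.4,0,0, -3.9,15.4,0,0, -4,15.8,0,0, -4,15.8,0,0, -4,15.8,0,0, -4,15.8,0.7,0, -4,15.8,1.4,0, -4,15.8,1.4,0, -4,15.8,1.4,0]'; python3 - <<'E'
from h import *
im=imaging.read_camera("side")[:,:,::-1]
c=im[100:300,240:440]
cv2.imwrite("pics/side5.png",cv2.resize(c,None,fx=3,fy=3))
print(rows([.5712,-.1048,.226]))
E
```

```text
time: 12.63
eef_pos: [0.5699, -0.1038, 0.2518]
tcp_rot: [0.989, 0.151, -0.002, -0.001]
contact_force: [0.1, 0.4, 0.7]
opening: 0.002
[0.01544811 0.0276691  1.08983118]
```

View pics/side5.png

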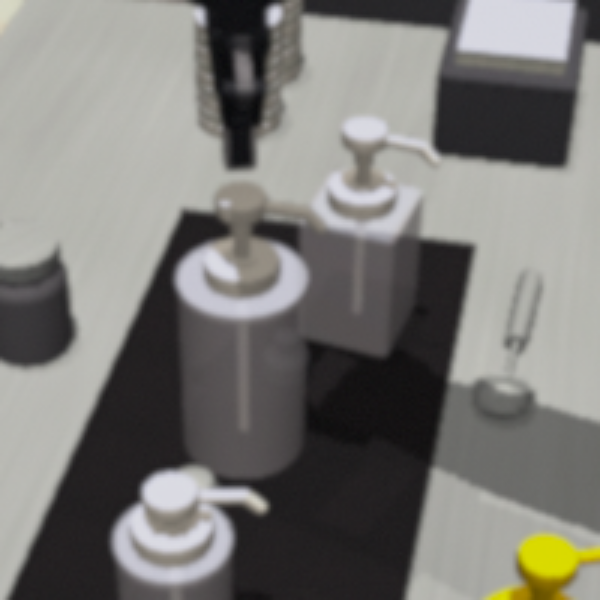

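The tip at crop (240,165) is over the tall head at (241,200), and the square jar is clear of it.

```bash
python3 -m creep '[0,0,0.3,0, 0,0,0.5,0, 0,0,0.7,0, 0,0,0.8,0, 0,0,0.9,0, 0,0,1,0, 0,0,1.1,0, 0,0,1.2,0, 0,0,1.2,0, 0,0,1.2,0]'; python3 -m creep '[0,0,0.1,0, 0,0,0.2,0, 0,0,0.3,0, 0,0,0.4,0, 0,0,0.5,0, 0,0,0.55,0, 0,0,0.65,0, 0,0,0.65,0]'
```

```text
time: 13.52
eef_pos: [0.5709, -0.1058, 0.2239]
tcp_rot: [0.989, 0.15, 0.0, 0.0]
contact_force: [-1.3, 0.2, 2.9]
opening: 0.003
time: 14.18
eef_pos: [0.5708, -0.1057, 0.2065]
tcp_rot: [0.989, 0.15, 0.0, 0.0]
contact_force: [-0.9, -0.5, 3.3]
opening: 0.001
```

```bash
python3 -m creep '[0,0,0.1,0, 0,0,0.15,0, 0,0,0.2,0, 0,0,0.2,0]'
```

```text
time: 14.52
eef_pos: [0.5708, -0.1057, 0.2018]
tcp_rot: [0.989, 0.15, 0.0, 0.0]
contact_force: [0.3, -0.5, 3.2]
opening: 0.004
```

```bash
python3 -m creep '[0,0,0.08,0, 0,0,0.15,0, 0,0,0.15,0]'
```

```text
time: 14.77
eef_pos: [0.5709, -0.1058, 0.1991]
tcp_rot: [0.989, 0.15, 0.0, 0.0]
contact_force: [-1.6, 0.9, 8.6]
opening: 0.003
```

Bottomed out here too. I'll retract, then move aside at height over the empty counter so the cameras can see.

```bash
python3 -m creep '[0,0,-0.2,0, 0,0,-0.6,0, 0,0,-1.5,0, 0,0,-2.8,0, 0,0,-4,0, 0,0,-5,0, -1,1,-5,0, -2,2,-5,0, -3,3,-5,0, -4,4,-5,0, -5,5,-5,0, -6,6,-5,0, -7,7,-5,0, -8,8,-5,0, -9,9,-5,0, -9,9,-5,0, -9,9,-5,0, -9,9,-5,0]'; python3 - <<'E'
from h import *
for n in ("side","top"):
    cv2.imwrite(f"pics/{n}6.png",imaging.read_camera(n)[:,:,::-1])
a=cv2.imread("pics/top6.png");
E
```

```text
time: 16.27
eef_pos: [0.4225, -0.3867, 0.3227]
tcp_rot: [0.989, 0.15, -0.0, -0.001]
contact_force: [0.8, -0.6, 0.6]
opening: -0.001
```

View pics/side6.png

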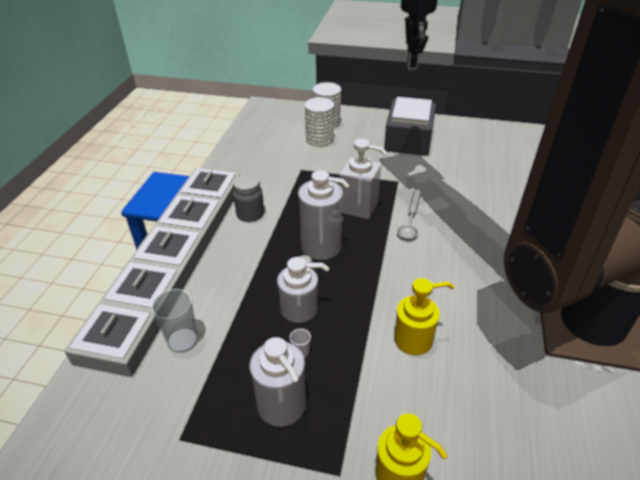

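View pics/top6.png

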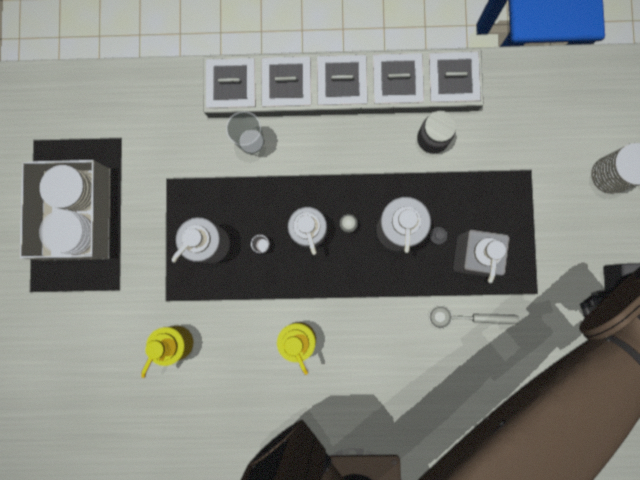

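The side picture shows the round heads down at (275,350), (297,268) and (320,182). The square head is still up at (361,147). In the top picture the jars and bystanders are where they started, and the arm touches nothing.

```bash
python3 -c "
from plant import ctrl; print(ctrl.sign_off())"
```

```text
the job is handed in; nothing more can be done
None
```

I pressed the three round jars' pumps down with the shut fingertips in the order smallest, middle, tallest, and handed the job in at about 16 s of the 54 s allowed.

- **Pressing:** Each press went on until the force climbed at the bottom of the stroke. The last readings were about 9.5, 7.8 and 8.6 N, against the 30 N limit. The fingertip heights there (0.128, 0.164 and 0.199 m) match the stem fully down with the head's spring slightly compressed.
- **Force readings:** While the stems were sliding, the measured force (2 to 4 N) was a little below the stated friction of about 4 N.
- **Last pictures:** All three round heads are down near their caps. The square jar's head is still up, and the jars are upright. Jars and bystanders look unmoved, and the arm was clear of everything. I compared positions by eye only and did not measure them again.

No check failed, but sign-off reports no verdict.

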